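# Pack the water-sampling kit tray

## Task

Pack the grey kit tray for a sampling trip: stand the big capped bottle in the block with the largest well, the small dropper bottle in the block with the medium well and the capped vial in the block with the smallest well, each set down rather than dropped, upright and right down on the well's floor, and lay the flat carton down flat in the tray's long open bay. The uncapped bottle and the uncapped vial look alike but do not belong: leave them standing where they are, and tip nothing over.

Things in the scene. Friction and masses are not known exactly. Their poses are not given: they have to be found in the camera images.
- kit_tray: Fixed grey tray, 158 (x) x 208 (y) mm, floor 3 mm, rim 16 mm high; a black lug juts 20 mm from each y end. Origin: centre of its underside. A 12 mm rib along y at x = 7.5 mm parts it: beyond it (+x) three well blocks in a row, centres x = 42, y = -66, 0, 66 mm, in changing order; before it (-x) the long bay, 81 x 200 mm, floor z = 3 mm, centre x = -34.5 mm, y = 0.
- block_large: Fixed white block 62 x 62 x 18 mm on the tray floor with the largest round well from above: 52 mm across, 15 mm deep. Origin: centre of its underside; well floor 3 mm above it, block top 18 mm above it. Axes parallel to the tray's.
- block_medium: As block_large, but the well is 44 mm across.
- block_small: As block_large, but the well is 36 mm across.
- capped_bottle: The big white plastic bottle with a white ribbed screw cap on it; body 37 mm in diameter, about 76 mm tall with the cap, narrower above about 48 mm, about 60 g. Origin: centre of its underside, z up.
- dropper_bottle: Small white plastic bottle with a white screw cap and a printed label; 29 mm in diameter, 64 mm tall, about 35 g; grasp the body (straight-sided up to 48 mm). Origin: centre of its underside, z up.
- capped_vial: Small glass vial with black screw cap, coloured contents; 21 mm in diameter, 50 mm tall, about 15 g; grasp the body below 40 mm height. Origin: centre of its underside, z up.
- strip_carton: Small flat carton, 35 (x) x 85 (y) x 22 (z) mm, lying flat, 30 g. Origin: centre of its underside; grasp across its 35 mm width (its x axis). It is too long to lie across the bay; it fits along it.
- open_bottle: Look-alike that stays: the same big white bottle without a cap, open threaded neck, 37 mm in diameter, 74 mm tall. Origin: centre of its underside.
- open_vial: Look-alike that stays: empty clear glass vial without a cap, 21 mm in diameter, 44 mm tall. Origin: centre of its underside.

How it is judged (in metres and radians):
At the end, for the whole second after the job is handed in: Bottle, dropper bottle and vial each on the floor of its own well (underside within 12 mm of the block's centre, within 4 mm of the well floor, upright within 0.12 rad), the carton flat on the bay floor, the two open look-alikes upright within 30 mm of their starts, all at rest (horizontal distance between capped_bottle and block_large below 0.012 m and z of capped_bottle in the frame of block_large below 0.007 m and angle between each of capped_bottle, dropper_bottle, capped_vial, open_bottle, open_vial's own z axis and vertical below 0.12 rad and linear speed of each of capped_bottle, dropper_bottle, capped_vial, strip_carton below 0.02 m/s and horizontal distance between dropper_bottle and block_medium below 0.012 m and z of dropper_bottle in the frame of block_medium below 0.007 m and horizontal distance between capped_vial and block_small below 0.012 m and z of capped_vial in the frame of block_small below 0.007 m and x of strip_carton in the frame of kit_tray between -0.075 and 0.006 m and y of strip_carton in the frame of kit_tray between -0.07 and 0.07 m and z of strip_carton in the frame of kit_tray below 0.008 m and angle between strip_carton's own z axis and vertical below 0.1 rad and distance of each of open_bottle, open_vial from where it was at the start of the episode below 0.03 m); the robot touches nothing.
It fails at once if a bottle or vial is tipped over (more than 0.8 rad) (angle between any of capped_bottle, dropper_bottle, capped_vial, open_bottle, open_vial's own z axis and vertical above 0.8 rad).
It fails at once if an uncapped look-alike is moved more than 50 mm (distance of any of open_bottle, open_vial from where it was at the start of the episode above 0.05 m).
It fails at once if a capped container is dropped (faster than 0.6 m/s while the fingers do not touch it) ((linear speed of capped_bottle above 0.6 m/s and contact force between the fingers and capped_bottle below 0.05 N) or (linear speed of dropper_bottle above 0.6 m/s and contact force between the fingers and dropper_bottle below 0.05 N) or (linear speed of capped_vial above 0.6 m/s and contact force between the fingers and capped_vial below 0.05 N)).
It also fails if it takes over 106 s, if anything falls off the work surface, if the arm or the gripper's body presses on something with over 40 N, if the wrist force passes 120 N, or if a joint passes its speed limit or range.

## Robot

A 7-joint arm with a two-finger parallel gripper is mounted at the origin on the work surface; the furniture and walls round the work are solid. World frame = base frame: x ahead of the robot, y to its left, z up, the work surface at z = 0. Lengths are in m, angles in degrees, forces in N, time in s.
With the tool pointing down it reaches from about 0.4 to 0.85 m from the base axis. Payload 4.5 kg.
Tool frame: the origin (TCP) lies at the very end of the fingers, on their centre line; the grasp point (between the pads) lies 19 mm behind it; z points along the fingers, y is the line along which they close (so a half turn about z gives the same grasp; the last joint's range is limited). The gripper opens to 85 mm and grips with 20 to 120 N. Pads are 22 mm wide; open, the fingers measure 114 mm over their backs; the gripper's body (76 mm by 85 mm) begins 54 mm behind the grasp point. The pads swing forward as they close: fully open they stand 13 mm farther back than shut.
Start: joints at [70.921, 39.483, -11.15, 89.685, 9.013, 51.709, -12.324], TCP at [0.224, -0.583, 0.194] pointing down, gripper open.
Joint ranges: [-172.22, 172.22], [-26.19, 119.32], [-84.43, 86.54], [7.71, 146.69], [-57.33, 237.33], [2.42, 119.75], [-152.13, 152.13]. Speed limits (degrees/s): [147.25, 147.25, 180, 180, 180, 180, 180].

## Interface

Orientations are given as [roll, pitch, yaw] about the fixed x, y, z axes, in that order (R = Rz(yaw) Ry(pitch) Rx(roll)).
In Python, from workcell import arm gives the robot as it stands. The module is installed in compiled form; this text tells all that it offers.
- The arm moves only by the tool jog_arm, never from a script. Its argument "moves" is a list of rows, each an object of numbers: "rx", "ry", "rz": the turn, a rotation vector about the tool's x, y, z in degrees; "tx", "ty", "tz": the shift along the tool's x, y, z in mm; "grip": the closure, from 0 (fully open) to 1 (shut). In form: [{"rx": .., "ry": .., "rz": .., "tx": .., "ty": .., "tz": .., "grip": ..}, ...]. A call has 1 to 12 rows; each row shifts and turns the commanded pose from where the row before left it, along the tool's axes as they then stand; what a row does not reach is not made up. A row lasts 1/8 s, in which the tool goes at most 62.5 mm and 10.7 degrees, less where a joint would pass 70% of its speed; a pose out of reach is approached as far as the arm can. A call is refused whole if a number of a shift passes 62.5 or a number of a turn 10.7, either way. A call with a gripper value outside its range is refused whole. The fingers move at their own pace and stop on an object; the grip force is fixed at half the most. Time passes only in rows, so rows that do not move let the fingers close. It gives the time, the measured TCP pose, the force, the opening and the grip force at its end, in the units of the state.
- arm.sense(): the state, without advancing time (a new reading comes with each control period).
- arm.read_camera(name): name is "side" or "top" or "wrist"; returns the picture (400x640x3 uint8, blue, green, red); there is no depth.
- arm.calibration(name): a dict with "fx", "fy", "cx", "cy" (pixels), "rvec" (rotation vector, rad) and "tvec" (3), from world to camera coordinates, as OpenCV has them. Camera axes: x right, y down, z forward; pixel columns grow to the right and rows downward; lengths in m; the calibration is good to about 2 mm. A picture is of the moment at which its call begins: read the wrist's pose just before it. calibration takes no time and is no camera call; for the wrist camera it gives the pose at the moment of the call.
- arm.sign_off(): hands the job in; it is judged then, once.
The state is a dict: "t": time; "qpos": joint angles; "joint_velocities": joint speeds; "tau": joint torques, N m; "tcp_pos": TCP position; "ee_rot": TCP orientation; "force": force on the tool from outside, world axes, zero at the start; "moment": the same for the moment, N m; "gripper_width": finger opening in m; "finger_force": force on a finger pad.
Only numpy, scipy, OpenCV 4.12 (cv2) and the standard library are available. Lean on these libraries where they do the work, as an engineer would, in place of code of your own. Each camera call takes 0.05 s, during which the arm holds its last target. There are 200 camera calls.

## Working session

There is one attempt and no reset: what is moved stays moved. The work goes in short steps, Python scripts to look and compute and a tool call to move; the robot and the scene stay as the last step left them, time stands still between calls to the robot, and variables do not carry over. Pictures are saved under pics/ and viewed, at most 14 in all, crops included, and the job is handed in when it is done.

Besides the shell and the picture viewer there is one more tool, called after ">>>" as a command line: name --argument value ..., lists and objects as JSON in quotes. jog_arm: Moves the arm, as the interface text tells. Its arguments: {"type":"object","properties":{"moves":{"type":"array"}},"required":["moves"]}

```bash
mkdir -p pics
python3 - <<'E'
from workcell import arm
import cv2
s=arm.sense(); print({k:s[k] for k in ('t','tcp_pos','ee_rot','gripper_width')})
for n in('top','side','wrist'):
    cv2.imwrite(f'pics/{n}0.png',arm.read_camera(n)); print(n,arm.calibration(n))
E
```

```text
{'t': 0.0, 'tcp_pos': array([ 0.22381906, -0.58276445,  0.19268002]), 'ee_rot': array([-1.79893529e+02,  7.38161472e-03,  2.10210162e+01]), 'gripper_width': 0.08564959196410533}
top {'fx': 362.69643302121784, 'fy': 362.69643302121784, 'cx': 318.516715149404, 'cy': 197.36248656953268, 'rvec': array([ 2.11219496, -2.08926488,  0.22869467]), 'tvec': array([-0.07171428,  0.46724178,  1.13735181])}
side {'fx': 453.97087550799307, 'fy': 453.97087550799307, 'cx': 324.4705034724554, 'cy': 199.92793832252974, 'rvec': array([ 0.26471026, -2.71510767,  1.38183634]), 'tvec': array([0.42820403, 0.11256269, 1.0510699 ])}
wrist {'fx': 337.90404141331845, 'fy': 337.90404141331845, 'cx': 314.3988682649012, 'cy': 200.5559615370815, 'rvec': array([-2.37761453,  1.63264681,  0.2475813 ]), 'tvec': array([-0.62357922, -0.0389013 ,  0.37889428])}
```

View pics/top0.png

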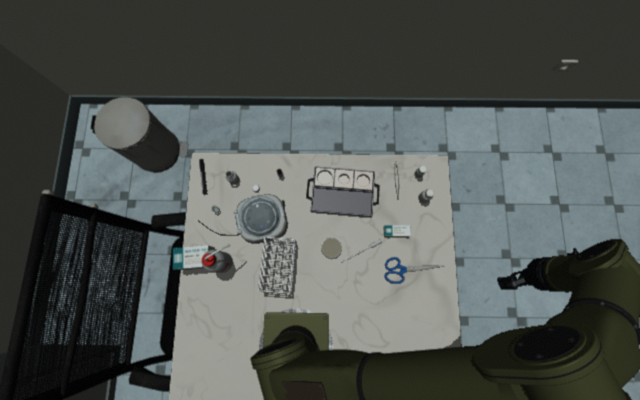

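View pics/side0.png

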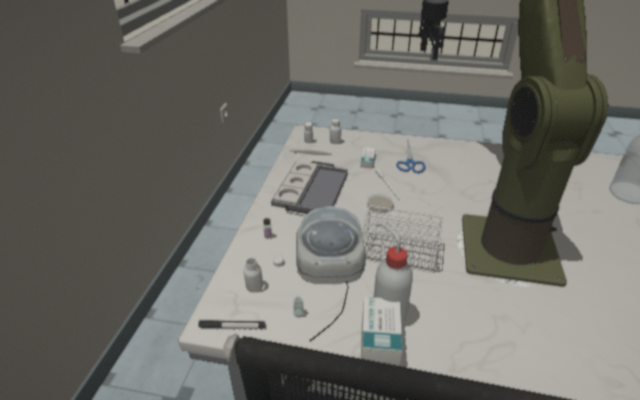

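Top: bottles near (421,172) and (426,197), tray (343,192), carton (397,231), bottle (233,178), vials (281,174) and (217,210). I'll enlarge the crops.

Run:
```python
import cv2,numpy as np
t=cv2.imread('pics/top0.png');s=cv2.imread('pics/side0.png')
def c(i,x,y,w,h,k): return cv2.resize(i[y:y+h,x:x+w],None,fx=k,fy=k,interpolation=cv2.INTER_CUBIC)
# scale 5: top tray+right 300..460 x 150..245
cv2.imwrite('pics/topR.png',c(t,300,150,160,95,5))
a=c(t,190,155,100,70,4); b=c(s,290,110,100,70,4); d=c(s,225,205,100,70,4); e=c(s,260,150,100,70,4)
cv2.imwrite('pics/mix.png',np.vstack([np.hstack([a,b]),np.hstack([d,e])]))
```

```text
(no output)
```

View pics/topR.png

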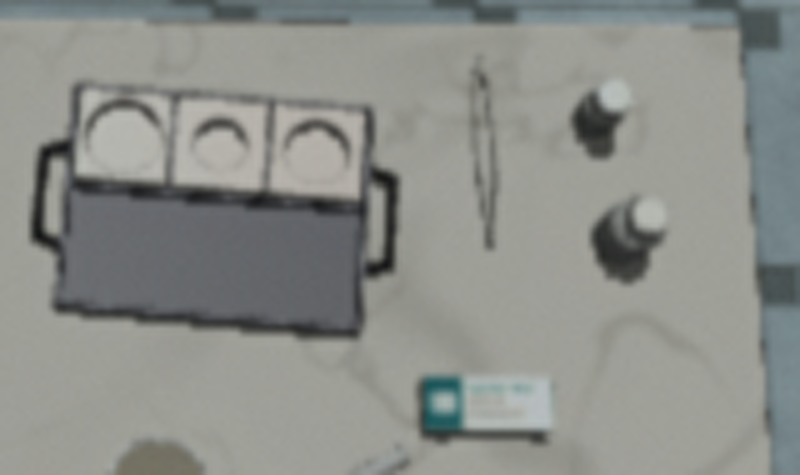

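View pics/mix.png

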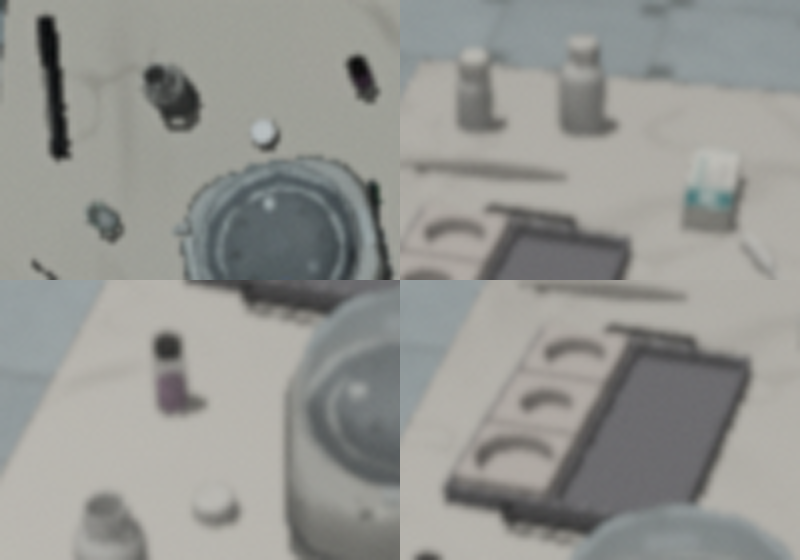

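Identified: in topR the capped bottle (650,217), dropper (614,97), carton (486,405), wells left to right large (124,138), small (220,144), medium (317,150). In mix, the capped vial is at (357,62), with the open bottle at (165,85) and the open vial at (103,217).

```bash
cat > h.py <<'E'
import numpy as np, cv2
from workcell import arm
def ray(c,p):
    R=cv2.Rodrigues(c['rvec'])[0]; d=R.T@[(p[0]-c['cx'])/c['fx'],(p[1]-c['cy'])/c['fy'],1]
    return -R.T@c['tvec'],d/np.linalg.norm(d)
def plane(c,p,z):
    o,d=ray(c,p); return (o+d*(z-o[2])/d[2]).round(4)
def tri(c1,p1,c2,p2):
    o,d=ray(c1,p1);q,e=ray(c2,p2)
    k=np.linalg.lstsq(np.c_[d,-e],q-o,rcond=None)[0]
    a=o+k[0]*d;b=q+k[1]*e
    return ((a+b)/2).round(4),round(np.linalg.norm(a-b)*1000,1)
def proj(c,P): return cv2.projectPoints(np.float64(P).reshape(-1,1,3),c['rvec'],c['tvec'],np.array([[c['fx'],0,c['cx']],[0,c['fy'],c['cy']],[0,0,1]]),None)[0].reshape(-1,2)
E
python3 - <<'E'
from h import *
T=arm.calibration('top');S=arm.calibration('side')
tr=lambda x,y:(300+x/5,150+y/5)
sb=lambda x,y:(290+(x-400)/4,110+y/4)
sd=lambda x,y:(225+x/4,205+(y-280)/4)
se=lambda x,y:(260+(x-400)/4,150+(y-280)/4)
ta=lambda x,y:(190+x/4,155+y/4)
print('camT',ray(T,(0,0))[0],'camS',ray(S,(0,0))[0])
print('bottle',tri(T,tr(650,217),S,sb(583,43)))
print('dropper',tri(T,tr(614,97),S,sb(475,55)))
print('vial',tri(T,ta(356,62),S,sd(167,340)))
print('carton',tri(T,tr(486,405),S,sb(714,168)))
print('openb',tri(T,ta(155,72),S,sd(105,500)))
for n,p in dict(L=(124,138),S=(220,144),M=(317,150)).items(): print(n,plane(T,tr(*p),.021))
for n,p in dict(L=(515,452),S=(546,402),M=(576,352)).items(): print(n,plane(S,se(*p),.021))
for p in((421,378),(551,378),(551,432),(421,432)): print('c',plane(T,tr(*p),.022))
for p in((75,85),(372,105),(358,333),(55,308)): print('t',plane(T,tr(*p),.016))
print('openvial',plane(T,ta(103,217),.03))
for p in((50,20),(60,155)): print('pen',plane(T,ta(*p),.01))
print('tweez',plane(T,tr(480,60),.005),plane(T,tr(490,245),.005))
E
```

```text
camT [ 0.20499116 -0.07532037  1.21216024] camS [0.27332375 0.85119728 0.70819087]
bottle (array([ 0.4821, -0.4264,  0.0717]), np.float64(3.2))
dropper (array([ 0.5657, -0.4105,  0.0609]), np.float64(2.4))
vial (array([0.5598, 0.0667, 0.049 ]), np.float64(0.5))
carton (array([ 0.3647, -0.325 ,  0.0303]), np.float64(3.7))
openb (array([0.5414, 0.2275, 0.0755]), np.float64(0.2))
L [ 0.5444 -0.087   0.021 ]
S [ 0.5408 -0.1524  0.021 ]
M [ 0.5372 -0.2184  0.021 ]
L [ 0.5488 -0.0871  0.021 ]
S [ 0.5431 -0.1486  0.021 ]
M [ 0.5376 -0.2151  0.021 ]
c [ 0.3814 -0.2845  0.022 ]
c [ 0.3824 -0.3702  0.022 ]
c [ 0.3466 -0.3686  0.022 ]
c [ 0.3457 -0.2834  0.022 ]
t [ 0.5834 -0.053   0.016 ]
t [ 0.571  -0.2573  0.016 ]
t [ 0.4122 -0.2443  0.016 ]
t [ 0.427  -0.0417  0.016 ]
openvial [0.429  0.2745 0.03  ]
pen [0.6069 0.3396 0.01  ]
pen [0.4862 0.3211 0.01  ]
tweez [ 0.6079 -0.3349  0.005 ] [ 0.4758 -0.337   0.005 ]
```

The top view and the first triangulation agree to a few mm. Next I turn the tool to the tray's yaw (about 87°, so the fingers close along tray x).

>>> jog_arm --moves '[{"rz": -9.4}, {"rz": -9.4}, {"rz": -9.4}, {"rz": -9.4}, {"rz": -9.4}, {"rz": -9.4}, {"rz": -9.4}, {}]'

```text
invalid input
```

```bash
cat >> h.py <<'E'
def go(x,y,z,s=None):
    s=s or arm.sense(); R=cv2.Rodrigues(np.zeros(3))[0]
    from scipy.spatial.transform import Rotation as Q
    R=Q.from_euler('xyz',s['ee_rot'],degrees=True).as_matrix()
    return (R.T@(np.array([x,y,z])-s['tcp_pos'])*1000).round(1)
def st():
    s=arm.sense(); print('t',round(s['t'],2),'tcp',s['tcp_pos'].round(4),'rot',s['ee_rot'].round(2),'w',round(s['gripper_width'],4),'ff',np.round(s['finger_force'],2),'F',s['force'].round(1)); return s
E
python3 - <<'E'
from h import *
s=st();print(s['qpos'].round(1)); W=arm.calibration('wrist');o,d=ray(W,(320,200));print('cam',o,d)
print('to dropper above',go(.566,-.41,.19)); print('bottle',go(.482,-.427,.19),'carton',go(.364,-.327,.15))
E
```

```text
t 0.15 tcp [ 0.2239 -0.5829  0.1929] rot [-1.7992e+02  1.0000e-02  2.1020e+01] w 0.0853 ff 0.0 F [ 0.  -0.3  0.4]
[ 70.9  39.5 -11.1  89.7   9.   51.7 -12.3]
cam [ 0.29384633 -0.55532124  0.37309233] [-0.26868677 -0.12052558 -0.95565737]
to dropper above [381.4 -38.7   2.9]
bottle [296.9 -53.    2.9] carton [ 222.6 -188.6   43.1]
```

>>> jog_arm --moves '[{"rx": 0, "ry": 0, "rz": -9.4, "tx": 0, "ty": 0, "tz": 0, "grip": 0}, {"rx": 0, "ry": 0, "rz": -9.4, "tx": 0, "ty": 0, "tz": 0, "grip": 0}, {"rx": 0, "ry": 0, "rz": -9.4, "tx": 0, "ty": 0, "tz": 0, "grip": 0}, {"rx": 0, "ry": 0, "rz": -9.4, "tx": 0, "ty": 0, "tz": 0, "grip": 0}, {"rx": 0, "ry": 0, "rz": -9.4, "tx": 0, "ty": 0, "tz": 0, "grip": 0}, {"rx": 0, "ry": 0, "rz": -9.4, "tx": 0, "ty": 0, "tz": 0, "grip": 0}, {"rx": 0, "ry": 0, "rz": -9.4, "tx": 0, "ty": 0, "tz": 0, "grip": 0}, {"rx": 0, "ry": 0, "rz": 0, "tx": 0, "ty": 0, "tz": 0, "grip": 0}]'

```text
t: 1.15
tcp_pos: [0.2239, -0.5832, 0.1931]
ee_rot: [180.0, -0.1, 86.7]
force: [0.7, -0.7, 0.6]
gripper_width: 0.0854
finger_force: 0.0
```

Run:
```python
from h import *
s=st();print(s['qpos'].round(1)); W=arm.calibration('wrist');o,d=ray(W,(320,200));print('cam',o,d)
print('to dropper above',go(.566,-.41,.2)); print('bottle',go(.482,-.427,.2),'carton',go(.364,-.327,.2))
```

```text
t 1.15 tcp [ 0.2239 -0.5832  0.1931] rot [ 1.80e+02 -5.00e-02  8.67e+01] w 0.0854 ff 0.0 F [ 0.7 -0.7  0.6]
[ 80.9  41.6 -29.8  89.1  23.6  55.6  40.6]
cam [ 0.22750682 -0.50725909  0.37337814] [ 3.17296299e-04 -2.94424942e-01 -9.55674554e-01]
to dropper above [192.6 331.6  -6.7]
bottle [170.8 248.7  -6.8] carton [263.9 125.2  -6.7]
```

>>> jog_arm --moves '[{"rx": 0, "ry": 0, "rz": 0, "tx": 20, "ty": 27, "tz": 0, "grip": 0}, {"rx": 0, "ry": 0, "rz": 0, "tx": 24, "ty": 27, "tz": 0, "grip": 0}, {"rx": 0, "ry": 0, "rz": 0, "tx": 24, "ty": 27, "tz": 0, "grip": 0}, {"rx": 0, "ry": 0, "rz": 0, "tx": 24, "ty": 27, "tz": 0, "grip": 0}, {"rx": 0, "ry": 0, "rz": 0, "tx": 24, "ty": 27, "tz": 0, "grip": 0}, {"rx": 0, "ry": 0, "rz": 0, "tx": 24, "ty": 27, "tz": 0, "grip": 0}, {"rx": 0, "ry": 0, "rz": 0, "tx": 24, "ty": 27, "tz": 0, "grip": 0}, {"rx": 0, "ry": 0, "rz": 0, "tx": 24, "ty": 27, "tz": 0, "grip": 0}, {"rx": 0, "ry": 0, "rz": 0, "tx": 22, "ty": 25, "tz": 0, "grip": 0}, {"rx": 0, "ry": 0, "rz": 0, "tx": 0, "ty": 0, "tz": 0, "grip": 0}, {"rx": 0, "ry": 0, "rz": 0, "tx": 0, "ty": 0, "tz": 0, "grip": 0}]'

```text
t: 2.52
tcp_pos: [0.4756, -0.3878, 0.1933]
ee_rot: [-179.9, 0.0, 86.7]
force: [-0.2, -0.9, 1.3]
gripper_width: 0.0854
finger_force: 0.0
```

Run:
```python
from h import *
s=st();print(s['qpos'].round(1)); W=arm.calibration('wrist');im=arm.read_camera('wrist')
import pickle;pickle.dump(W,open('w1.pkl','wb'))
cv2.imwrite('pics/w1.png',im)
print('pred bottle',proj(W,[(.482,-.4264,.076),(.566,-.41,.064),(.364,-.327,.022),(.541,-.152,.021)]).round(0))
```

```text
t 2.52 tcp [ 0.4756 -0.3878  0.1933] rot [-1.7992e+02  5.0000e-02  8.6690e+01] w 0.0854 ff 0.0 F [-0.2 -0.9  1.3]
[ 50.3  40.4 -28.   91.2  22.2  54.   11.5]
pred bottle [[ 324.  223.]
 [ 411.  198.]
 [ 202.  118.]
 [ 376. -105.]]
```

View pics/w1.png

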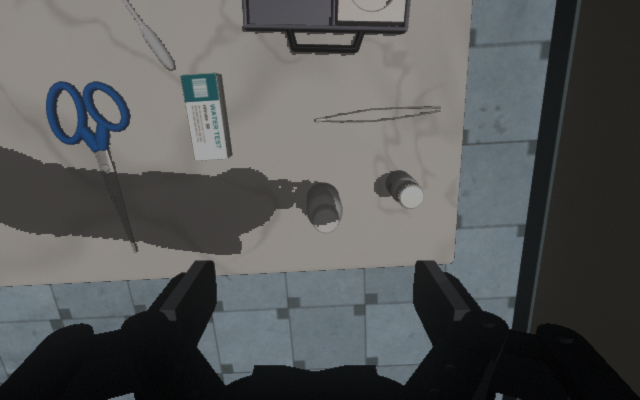

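Wrist view 1: capped bottle's cap at (325,217), dropper's cap at (410,195), carton top face with corners (180,75), (217,73), (228,158), (193,161).

Run:
```python
from h import *
import pickle;W=pickle.load(open('w1.pkl','rb'));T=arm.calibration('top')
tr=lambda x,y:(300+x/5,150+y/5)
print(tri(T,tr(650,217),W,(325,218)),tri(T,tr(614,97),W,(410.5,195)),tri(T,tr(486,405),W,(204.5,117)))
print(plane(W,(325,218),.076),plane(W,(410.5,195),.064))
for p in((180,75),(217,73),(228,158),(193,161)):print(plane(W,p,.022))
print('dropper',go(.567,-.412,.09),go(.567,-.412,.018))
```

```text
(array([ 0.4834, -0.4295,  0.0577]), np.float64(2.3)) (array([ 0.5875, -0.4318, -0.0136]), np.float64(0.9)) (array([ 0.365 , -0.327 ,  0.0166]), np.float64(1.7))
[ 0.4829 -0.4216  0.076 ] [ 0.5656 -0.4074  0.064 ]
[ 0.3493 -0.285   0.022 ]
[ 0.3856 -0.2853  0.022 ]
[ 0.3852 -0.3689  0.022 ]
[ 0.3481 -0.37    0.022 ]
dropper [-18.1  93.2 103.1] [-18.1  93.3 175.1]
```

>>> jog_arm --moves '[{"rx": 0, "ry": 0, "rz": 0, "tx": -18, "ty": 4.5, "tz": 10, "grip": 0.2}, {"rx": 0, "ry": 0, "rz": 0, "tx": -17.7, "ty": 4.5, "tz": 20, "grip": 0.2}, {"rx": 0, "ry": 0, "rz": 0, "tx": 0, "ty": 0, "tz": 25, "grip": 0.2}, {"rx": 0, "ry": 0, "rz": 0, "tx": 0, "ty": 0, "tz": 25, "grip": 0.2}, {"rx": 0, "ry": 0, "rz": 0, "tx": 0, "ty": 0, "tz": 25, "grip": 0.2}, {"rx": 0, "ry": 0, "rz": 0, "tx": 0, "ty": 0, "tz": 25, "grip": 0.2}, {"rx": 0, "ry": 0, "rz": 0, "tx": 0, "ty": 0, "tz": 20, "grip": 0.2}, {"rx": 0, "ry": 0, "rz": 0, "tx": 0, "ty": 0, "tz": 15, "grip": 0.2}, {"rx": 0, "ry": 0, "rz": 0, "tx": 0, "ty": 0, "tz": 9, "grip": 0.2}, {"rx": 0, "ry": 0, "rz": 0, "tx": 0, "ty": 0, "tz": 0, "grip": 0.2}, {"rx": 0, "ry": 0, "rz": 0, "tx": 0, "ty": 0, "tz": 0, "grip": 0.2}]'

```text
t: 3.95
tcp_pos: [0.4841, -0.4236, 0.0203]
ee_rot: [179.9, 0.0, 86.8]
force: [-0.5, -0.8, 0.2]
gripper_width: 0.0684
finger_force: 0.0
```

Run:
```python
from h import *
s=st(); W=arm.calibration('wrist');im=arm.read_camera('wrist')
cv2.imwrite('pics/w2.png',im)
print(proj(W,[s['tcp_pos'],(.4825,-.424,.048),(.4825,-.424,.076)]).round(0), 'F down pads')
```

```text
t 3.95 tcp [ 0.4841 -0.4236  0.0203] rot [1.7993e+02 5.0000e-02 8.6820e+01] w 0.0684 ff 0.0 F [-0.5 -0.8  0.2]
[[315. 234.]
 [312. 257.]
 [312. 287.]] F down pads
```

View pics/w2.png

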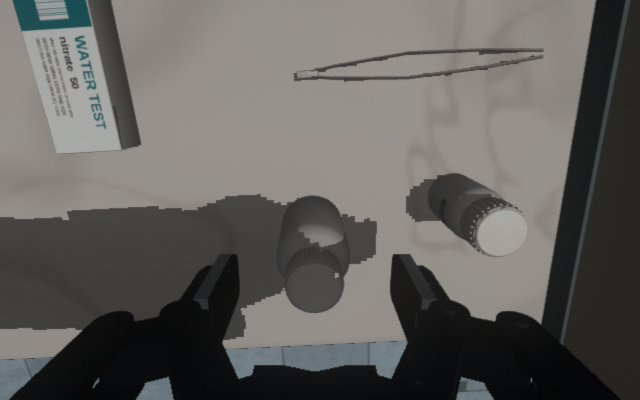

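Wrist view 2: bottle's cap at (314,287), centred between the pads as predicted, with the dropper's cap at (501,233). I close the gripper.

>>> jog_arm --moves '[{"rx": 0, "ry": 0, "rz": 0, "tx": 0, "ty": 0, "tz": 0, "grip": 0.5}, {"rx": 0, "ry": 0, "rz": 0, "tx": 0, "ty": 0, "tz": 0, "grip": 0.7}, {"rx": 0, "ry": 0, "rz": 0, "tx": 0, "ty": 0, "tz": 0, "grip": 0.8}, {"rx": 0, "ry": 0, "rz": 0, "tx": 0, "ty": 0, "tz": 0, "grip": 0.9}, {"rx": 0, "ry": 0, "rz": 0, "tx": 0, "ty": 0, "tz": 0, "grip": 1}, {"rx": 0, "ry": 0, "rz": 0, "tx": 0, "ty": 0, "tz": 0, "grip": 1}]'

```text
t: 4.75
tcp_pos: [0.4837, -0.4235, 0.0202]
ee_rot: [180.0, 0.0, 86.8]
force: [-1.6, 0.9, 5.3]
gripper_width: 0.0263
finger_force: 57.6
```

Run:
```python
from h import *
s=st(); W=arm.calibration('wrist'); print(plane(W,(501,233),.064)); print('L',go(.546,-.087,.12),go(.546,-.087,.026))
```

```text
t 4.75 tcp [ 0.4837 -0.4235  0.0202] rot [1.7997e+02 4.0000e-02 8.6810e+01] w 0.0263 ff 57.56 F [-1.6  0.9  5.3]
[ 0.5654 -0.409   0.064 ]
L [ 339.4   43.5 -100. ] [339.5  43.5  -6. ]
```

Width 26 mm is less than the 37 mm body, so I'm checking.

Run:
```python
from h import *
w=arm.read_camera('wrist');s=arm.read_camera('side');S=arm.calibration('side')
p=proj(S,[(.4837,-.4235,.04)])[0].astype(int);print(p)
x,y=p[0]-40,p[1]-37
c=cv2.resize(s[max(y,0):y+75,x:x+80],(400,375),interpolation=cv2.INTER_CUBIC)
a=cv2.resize(w[175:350,220:420],(400,350))
o=np.zeros((375,800,3),np.uint8);o[:,:400]=c;o[:350,400:]=a;cv2.imwrite('pics/g1.png',o)
```

```text
[335 130]
```

View pics/g1.png

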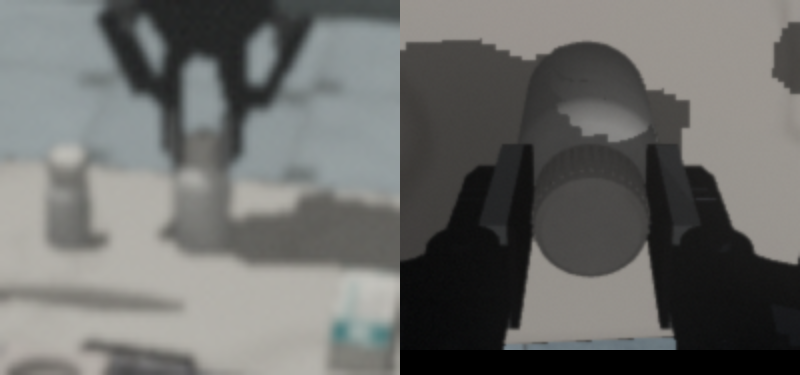

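g1 shows the pads on the cap: the fingertips sit about 38 mm above the reported TCP, and the side view, the wrist geometry and the 26 mm width all agree on this. I open and go lower in small steps, watching the force.

>>> jog_arm --moves '[{"rx": 0, "ry": 0, "rz": 0, "tx": 0, "ty": 0, "tz": 0, "grip": 0.2}, {"rx": 0, "ry": 0, "rz": 0, "tx": 0, "ty": 0, "tz": 0, "grip": 0.2}, {"rx": 0, "ry": 0, "rz": 0, "tx": 0, "ty": 0, "tz": 0, "grip": 0.2}, {"rx": 0, "ry": 0, "rz": 0, "tx": 0, "ty": 0, "tz": 8, "grip": 0.2}, {"rx": 0, "ry": 0, "rz": 0, "tx": 0, "ty": 0, "tz": 8, "grip": 0.2}, {"rx": 0, "ry": 0, "rz": 0, "tx": 0, "ty": 0, "tz": 3, "grip": 0.2}, {"rx": 0, "ry": 0, "rz": 0, "tx": 0, "ty": 0, "tz": 2, "grip": 0.2}, {"rx": 0, "ry": 0, "rz": 0, "tx": 0, "ty": 0, "tz": 1, "grip": 0.2}, {"rx": 0, "ry": 0, "rz": 0, "tx": 0, "ty": 0, "tz": 0, "grip": 0.2}]'

```text
t: 5.98
tcp_pos: [0.4835, -0.4234, -0.0024]
ee_rot: [180.0, 0.0, 86.8]
force: [-0.6, -0.1, -0.4]
gripper_width: 0.0684
finger_force: 0.0
```

Run:
```python
from h import *
s=st();w=arm.read_camera('wrist');s=arm.read_camera('side')
x,y=295,93
c=cv2.resize(s[y:y+75,x:x+80],(400,375),interpolation=cv2.INTER_CUBIC)
a=cv2.resize(w[175:350,220:420],(400,350))
o=np.zeros((375,800,3),np.uint8);o[:,:400]=c;o[:350,400:]=a;cv2.imwrite('pics/g2.png',o)
```

```text
t 5.97 tcp [ 0.4835 -0.4234 -0.0024] rot [1.7999e+02 1.0000e-02 8.6820e+01] w 0.0684 ff 0.0 F [-0.6 -0.1 -0.4]
```

View pics/g2.png

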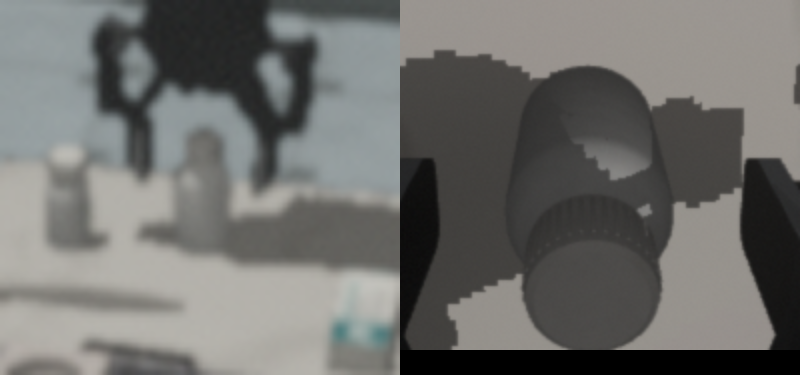

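No contact at TCP z=-0.002, and g2 shows the tips at about z=0.04. I take k≈38 mm as the tip offset and lower another 14 mm.

>>> jog_arm --moves '[{"rx": 0, "ry": 0, "rz": 0, "tx": 0, "ty": 0, "tz": 5, "grip": 0.2}, {"rx": 0, "ry": 0, "rz": 0, "tx": 0, "ty": 0, "tz": 5, "grip": 0.2}, {"rx": 0, "ry": 0, "rz": 0, "tx": 0, "ty": 0, "tz": 4, "grip": 0.2}, {"rx": 0, "ry": 0, "rz": 0, "tx": 0, "ty": 0, "tz": 0, "grip": 0.4}, {"rx": 0, "ry": 0, "rz": 0, "tx": 0, "ty": 0, "tz": 0, "grip": 0.6}, {"rx": 0, "ry": 0, "rz": 0, "tx": 0, "ty": 0, "tz": 0, "grip": 0.7}, {"rx": 0, "ry": 0, "rz": 0, "tx": 0, "ty": 0, "tz": 0, "grip": 0.8}, {"rx": 0, "ry": 0, "rz": 0, "tx": 0, "ty": 0, "tz": 0, "grip": 0.9}, {"rx": 0, "ry": 0, "rz": 0, "tx": 0, "ty": 0, "tz": 0, "grip": 1}]'

```text
t: 7.2
tcp_pos: [0.4837, -0.4234, -0.0162]
ee_rot: [180.0, 0.0, 86.8]
force: [0.3, 0.2, 3.8]
gripper_width: 0.0355
finger_force: 60.1
```

Run:
```python
from h import *
s=st();print('L',go(.546,-.087,.08),go(.546,-.087,s['tcp_pos'][2]+.006))
```

```text
t 7.2 tcp [ 0.4837 -0.4234 -0.0162] rot [1.7997e+02 2.0000e-02 8.6820e+01] w 0.0355 ff 60.13 F [0.3 0.2 3.8]
L [339.3  43.6 -96.3] [339.3  43.5  -6.1]
```

>>> jog_arm --moves '[{"rx": 0, "ry": 0, "rz": 0, "tx": 0, "ty": 0, "tz": -10, "grip": 1}, {"rx": 0, "ry": 0, "rz": 0, "tx": 0, "ty": 0, "tz": -25, "grip": 1}, {"rx": 0, "ry": 0, "rz": 0, "tx": 0, "ty": 0, "tz": -30, "grip": 1}, {"rx": 0, "ry": 0, "rz": 0, "tx": 10, "ty": 0, "tz": -25, "grip": 1}, {"rx": 0, "ry": 0, "rz": 0, "tx": 25, "ty": 4, "tz": -10, "grip": 1}, {"rx": 0, "ry": 0, "rz": 0, "tx": 40, "ty": 6, "tz": 0, "grip": 1}, {"rx": 0, "ry": 0, "rz": 0, "tx": 45, "ty": 8, "tz": 0, "grip": 1}, {"rx": 0, "ry": 0, "rz": 0, "tx": 45, "ty": 8, "tz": 0, "grip": 1}, {"rx": 0, "ry": 0, "rz": 0, "tx": 45, "ty": 8, "tz": 0, "grip": 1}, {"rx": 0, "ry": 0, "rz": 0, "tx": 45, "ty": 6, "tz": 0, "grip": 1}, {"rx": 0, "ry": 0, "rz": 0, "tx": 30, "ty": 3.5, "tz": 0, "grip": 1}, {"rx": 0, "ry": 0, "rz": 0, "tx": 14, "ty": 0, "tz": 0, "grip": 1}]'

```text
t: 8.7
tcp_pos: [0.5441, -0.1248, 0.0839]
ee_rot: [180.0, -0.1, 87.0]
force: [-0.1, 0.1, -0.5]
gripper_width: 0.035
finger_force: 59.8
```

Run:
```python
from h import *
s=st();W=arm.calibration('wrist');w=arm.read_camera('wrist');cv2.imwrite('pics/w3.png',w)
import pickle;pickle.dump(W,open('w3.pkl','wb'))
print(proj(W,[(.546,-.087,.021),(.542,-.151,.021),(.5375,-.217,.021)]).round(0))
print('L',go(.546,-.087,.08))
```

```text
t 8.7 tcp [ 0.5441 -0.1248  0.0839] rot [ 1.7996e+02 -5.0000e-02  8.6990e+01] w 0.035 ff 59.82 F [-0.1  0.1 -0.5]
[[315. 151.]
 [314. 234.]
 [313. 307.]]
L [36.7  0.2  3.9]
```

View pics/w3.png

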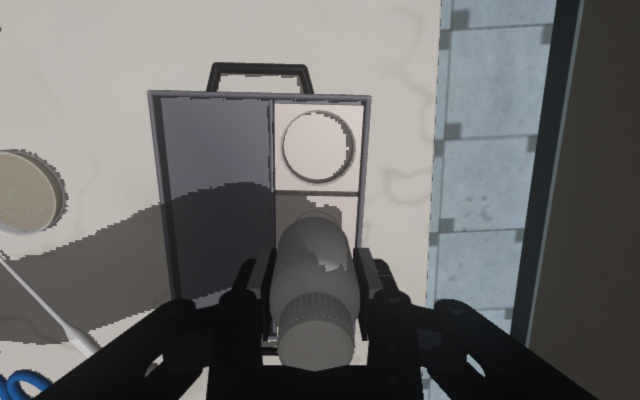

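Wrist view 3: bottle held upright, large well's rim centred at about (318.5,147).

Run:
```python
from h import *
import pickle;W=pickle.load(open('w3.pkl','rb'))
c=plane(W,(318.5,147),.021);print(c)
print(plane(W,(151,93),.016),plane(W,(371,97),.016))
m=(c+[.546,-.087,.021])/2;print(m,go(m[0],m[1],-.0162+.006))
```

```text
[ 0.5486 -0.0839  0.021 ]
[ 0.4335 -0.0409  0.016 ] [ 0.5872 -0.0516  0.016 ]
[ 0.5473  -0.08545  0.021  ] [38.1  1.4 94.1]
```

>>> jog_arm --moves '[{"rx": 0, "ry": 0, "rz": 0, "tx": 20, "ty": 1.1, "tz": 0, "grip": 1}, {"rx": 0, "ry": 0, "rz": 0, "tx": 18, "ty": 1, "tz": 0, "grip": 1}, {"rx": 0, "ry": 0, "rz": 0, "tx": 0, "ty": 0, "tz": 20, "grip": 1}, {"rx": 0, "ry": 0, "rz": 0, "tx": 0, "ty": 0, "tz": 25, "grip": 1}, {"rx": 0, "ry": 0, "rz": 0, "tx": 0, "ty": 0, "tz": 20, "grip": 1}, {"rx": 0, "ry": 0, "rz": 0, "tx": 0, "ty": 0, "tz": 15, "grip": 1}, {"rx": 0, "ry": 0, "rz": 0, "tx": 0, "ty": 0, "tz": 8, "grip": 1}, {"rx": 0, "ry": 0, "rz": 0, "tx": 0, "ty": 0, "tz": 4, "grip": 1}, {"rx": 0, "ry": 0, "rz": 0, "tx": 0, "ty": 0, "tz": 1, "grip": 1}, {"rx": 0, "ry": 0, "rz": 0, "tx": 0, "ty": 0, "tz": 0, "grip": 1}]'

```text
t: 10.0
tcp_pos: [0.5481, -0.0894, -0.0091]
ee_rot: [180.0, 0.0, 86.8]
force: [0.4, 0.9, 0.3]
gripper_width: 0.0351
finger_force: 59.8
```

Run:
```python
from h import *
s=st()
```

```text
t 10.0 tcp [ 0.5481 -0.0894 -0.0091] rot [179.95   0.    86.82] w 0.0351 ff 59.83 F [0.4 0.9 0.3]
```

>>> jog_arm --moves '[{"rx": 0, "ry": 0, "rz": 0, "tx": 2.5, "ty": 0, "tz": 1, "grip": 1}, {"rx": 0, "ry": 0, "rz": 0, "tx": 0, "ty": 0, "tz": 1, "grip": 1}, {"rx": 0, "ry": 0, "rz": 0, "tx": 0, "ty": 0, "tz": 0, "grip": 1}]'

```text
t: 10.38
tcp_pos: [0.5482, -0.0868, -0.0103]
ee_rot: [179.9, 0.0, 86.8]
force: [-1.7, -0.4, 8.7]
gripper_width: 0.0352
finger_force: 61.0
```

>>> jog_arm --moves '[{"rx": 0, "ry": 0, "rz": 0, "tx": 0, "ty": 0, "tz": 0, "grip": 0.45}, {"rx": 0, "ry": 0, "rz": 0, "tx": 0, "ty": 0, "tz": 0, "grip": 0.3}, {"rx": 0, "ry": 0, "rz": 0, "tx": 0, "ty": 0, "tz": 0, "grip": 0.3}, {"rx": 0, "ry": 0, "rz": 0, "tx": 0, "ty": 0, "tz": -15, "grip": 0.3}, {"rx": 0, "ry": 0, "rz": 0, "tx": 0, "ty": 0, "tz": -30, "grip": 0.3}, {"rx": 0, "ry": 0, "rz": 0, "tx": 0, "ty": 0, "tz": -40, "grip": 0.3}, {"rx": 0, "ry": 0, "rz": 0, "tx": 0, "ty": 0, "tz": -20, "grip": 0.3}, {"rx": 0, "ry": 0, "rz": 0, "tx": 0, "ty": 0, "tz": 0, "grip": 0.3}]'

```text
t: 11.38
tcp_pos: [0.5493, -0.087, 0.0957]
ee_rot: [179.8, 0.0, 86.8]
force: [0.2, -0.0, -0.7]
gripper_width: 0.06
finger_force: 0.0
```

Run:
```python
from h import *
s=st();print('dropper',go(.5655,-.409,.09), go(.5655,-.409,-.02))
```

```text
t 11.38 tcp [ 0.5493 -0.087   0.0957] rot [179.76   0.    86.8 ] w 0.06 ff 0.0 F [ 0.2 -0.  -0.7]
dropper [-320.6   34.2    5.9] [-320.6   33.7  115.9]
```

>>> jog_arm --moves '[{"rx": 0, "ry": 0, "rz": 0, "tx": -20, "ty": 4.3, "tz": 0, "grip": 0.3}, {"rx": 0, "ry": 0, "rz": 0, "tx": -40, "ty": 4.3, "tz": 0, "grip": 0.3}, {"rx": 0, "ry": 0, "rz": 0, "tx": -45, "ty": 4.3, "tz": 0, "grip": 0.3}, {"rx": 0, "ry": 0, "rz": 0, "tx": -45, "ty": 4.3, "tz": 0, "grip": 0.3}, {"rx": 0, "ry": 0, "rz": 0, "tx": -45, "ty": 4.3, "tz": 0, "grip": 0.3}, {"rx": 0, "ry": 0, "rz": 0, "tx": -45, "ty": 4.3, "tz": 0, "grip": 0.3}, {"rx": 0, "ry": 0, "rz": 0, "tx": -40, "ty": 4.3, "tz": 0, "grip": 0.3}, {"rx": 0, "ry": 0, "rz": 0, "tx": -30, "ty": 4, "tz": 0, "grip": 0.3}, {"rx": 0, "ry": 0, "rz": 0, "tx": -10.6, "ty": 0, "tz": 0, "grip": 0.3}, {"rx": 0, "ry": 0, "rz": 0, "tx": 0, "ty": 0, "tz": 0, "grip": 0.3}, {"rx": 0, "ry": 0, "rz": 0, "tx": 0, "ty": 0, "tz": 0, "grip": 0.3}]'

```text
t: 12.75
tcp_pos: [0.5645, -0.4063, 0.0934]
ee_rot: [-180.0, -0.1, 87.0]
force: [-0.7, -0.1, -0.6]
gripper_width: 0.06
finger_force: 0.0
```

Run:
```python
from h import *
s=st();print('dropper',go(.5655,-.409,-.018))
W=arm.calibration('wrist');w=arm.read_camera('wrist');P=proj(W,[(.5655,-.409,.064),(.5655,-.409,0)]);print(P.round(0))
g=cv2.cvtColor(w,cv2.COLOR_BGR2GRAY)
m=(g>170).astype(np.uint8);n,l,st_,c=cv2.connectedComponentsWithStats(m)
print([(st_[i].tolist(),c[i].round(0).tolist()) for i in range(1,n) if st_[i][4]>150])
cv2.imwrite('pics/w4.png',w)
```

```text
t 12.75 tcp [ 0.5645 -0.4063  0.0934] rot [-1.7998e+02 -1.1000e-01  8.6970e+01] w 0.06 ff 0.0 F [-0.7 -0.1 -0.6]
dropper [ -2.9   1.1 111.4]
[[317. 221.]
 [316. 194.]]
[([11, 83, 61, 82, 1692], [44.0, 137.0])]
```

View pics/w4.png

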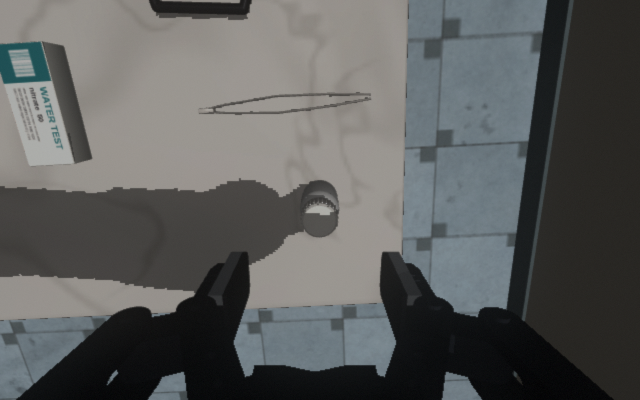

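Wrist view 4: dropper's cap at (320,220), about 3 px from the prediction. I descend and grasp.

>>> jog_arm --moves '[{"rx": 0, "ry": 0, "rz": 0, "tx": -3, "ty": 2, "tz": 25, "grip": 0.3}, {"rx": 0, "ry": 0, "rz": 0, "tx": 0, "ty": 0, "tz": 30, "grip": 0.3}, {"rx": 0, "ry": 0, "rz": 0, "tx": 0, "ty": 0, "tz": 25, "grip": 0.3}, {"rx": 0, "ry": 0, "rz": 0, "tx": 0, "ty": 0, "tz": 18, "grip": 0.3}, {"rx": 0, "ry": 0, "rz": 0, "tx": 0, "ty": 0, "tz": 10, "grip": 0.3}, {"rx": 0, "ry": 0, "rz": 0, "tx": 0, "ty": 0, "tz": 3, "grip": 0.3}, {"rx": 0, "ry": 0, "rz": 0, "tx": 0, "ty": 0, "tz": 0, "grip": 0.5}, {"rx": 0, "ry": 0, "rz": 0, "tx": 0, "ty": 0, "tz": 0, "grip": 0.7}, {"rx": 0, "ry": 0, "rz": 0, "tx": 0, "ty": 0, "tz": 0, "grip": 0.8}, {"rx": 0, "ry": 0, "rz": 0, "tx": 0, "ty": 0, "tz": 0, "grip": 0.9}, {"rx": 0, "ry": 0, "rz": 0, "tx": 0, "ty": 0, "tz": 0, "grip": 1}, {"rx": 0, "ry": 0, "rz": 0, "tx": 0, "ty": 0, "tz": 0, "grip": 1}]'

```text
t: 14.3
tcp_pos: [0.5666, -0.4123, -0.0163]
ee_rot: [179.9, 0.0, 86.8]
force: [-0.7, 0.2, 5.6]
gripper_width: 0.0255
finger_force: 59.4
```

Run:
```python
from h import *
L=np.array([.548,-.0865]);y=np.array([np.sin(np.radians(3.2)),np.cos(np.radians(3.2))])
print('S',L-.066*y,'M',L-.132*y)
s=st();print('M',go(.5395,-.2175,.07),go(.5395,-.2175,s['tcp_pos'][2]+.006))
```

```text
S [ 0.54431578 -0.15239709] M [ 0.54063156 -0.21829418]
t 14.3 tcp [ 0.5666 -0.4123 -0.0163] rot [1.7992e+02 5.0000e-02 8.6810e+01] w 0.0255 ff 59.4 F [-0.7  0.2  5.6]
M [192.9 -37.8 -86.5] [193.  -37.9  -6.2]
```

>>> jog_arm --moves '[{"rx": 0, "ry": 0, "rz": 0, "tx": 0, "ty": 0, "tz": -10, "grip": 1}, {"rx": 0, "ry": 0, "rz": 0, "tx": 0, "ty": 0, "tz": -25, "grip": 1}, {"rx": 0, "ry": 0, "rz": 0, "tx": 0, "ty": 0, "tz": -30, "grip": 1}, {"rx": 0, "ry": 0, "rz": 0, "tx": 13, "ty": -3, "tz": -15, "grip": 1}, {"rx": 0, "ry": 0, "rz": 0, "tx": 35, "ty": -7, "tz": 0, "grip": 1}, {"rx": 0, "ry": 0, "rz": 0, "tx": 40, "ty": -8, "tz": 0, "grip": 1}, {"rx": 0, "ry": 0, "rz": 0, "tx": 40, "ty": -8, "tz": 0, "grip": 1}, {"rx": 0, "ry": 0, "rz": 0, "tx": 25, "ty": -8, "tz": 0, "grip": 1}, {"rx": 0, "ry": 0, "rz": 0, "tx": 10, "ty": -4, "tz": 0, "grip": 1}, {"rx": 0, "ry": 0, "rz": 0, "tx": 0, "ty": 0, "tz": 0, "grip": 1}]'

```text
t: 15.55
tcp_pos: [0.5367, -0.2467, 0.0625]
ee_rot: [-180.0, 0.0, 86.9]
force: [0.2, -0.6, -0.3]
gripper_width: 0.0252
finger_force: 58.9
```

Run:
```python
from h import *
s=st();W=arm.calibration('wrist');w=arm.read_camera('wrist');cv2.imwrite('pics/w5.png',w)
import pickle;pickle.dump(W,open('w5.pkl','wb'))
print(proj(W,[(.548,-.0865,.021),(.5433,-.152,.021),(.539,-.2175,.021),(.365,-.327,.022)]).round(0))
print('M',go(.539,-.2175,-.0103))
```

```text
t 15.55 tcp [ 0.5367 -0.2467  0.0625] rot [-1.7997e+02  1.0000e-02  8.6880e+01] w 0.0252 ff 58.86 F [ 0.2 -0.6 -0.3]
[[320. -64.]
 [318.  64.]
 [316. 169.]
 [ 98. 321.]]
M [30.7  0.3 72.8]
```

View pics/w5.png

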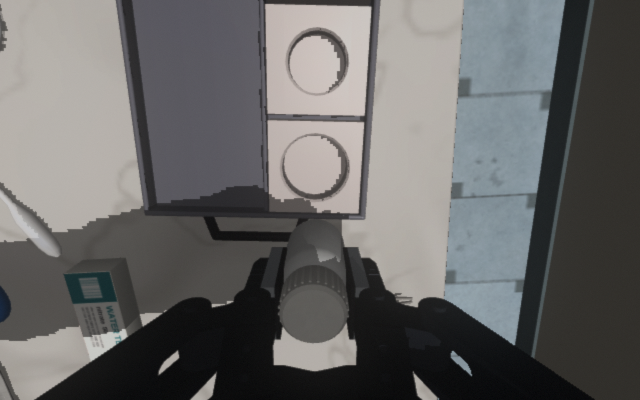

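Wrist view 5: dropper upright in the grip, medium well at (315.5,166), small well at (317.5,62), each within 3 px of the prediction.

>>> jog_arm --moves '[{"rx": 0, "ry": 0, "rz": 0, "tx": 16, "ty": 0.3, "tz": 0, "grip": 1}, {"rx": 0, "ry": 0, "rz": 0, "tx": 16, "ty": 0, "tz": 10, "grip": 1}, {"rx": 0, "ry": 0, "rz": 0, "tx": 0, "ty": 0, "tz": 20, "grip": 1}, {"rx": 0, "ry": 0, "rz": 0, "tx": 0, "ty": 0, "tz": 20, "grip": 1}, {"rx": 0, "ry": 0, "rz": 0, "tx": 0, "ty": 0, "tz": 13, "grip": 1}, {"rx": 0, "ry": 0, "rz": 0, "tx": 0, "ty": 0, "tz": 6, "grip": 1}, {"rx": 0, "ry": 0, "rz": 0, "tx": 0, "ty": 0, "tz": 2, "grip": 1}, {"rx": 0, "ry": 0, "rz": 0, "tx": 0, "ty": 0, "tz": 1, "grip": 1}, {"rx": 0, "ry": 0, "rz": 0, "tx": 0, "ty": 0, "tz": 0, "grip": 1}]'

```text
t: 16.73
tcp_pos: [0.5394, -0.2153, -0.0091]
ee_rot: [180.0, 0.0, 86.8]
force: [0.6, 0.3, 0.3]
gripper_width: 0.0255
finger_force: 58.9
```

>>> jog_arm --moves '[{"rx": 0, "ry": 0, "rz": 0, "tx": -1, "ty": 0, "tz": 1, "grip": 1}, {"rx": 0, "ry": 0, "rz": 0, "tx": 0, "ty": 0, "tz": 1, "grip": 1}, {"rx": 0, "ry": 0, "rz": 0, "tx": 0, "ty": 0, "tz": 0, "grip": 1}]'

```text
t: 17.1
tcp_pos: [0.5394, -0.2164, -0.0103]
ee_rot: [179.9, 0.0, 86.8]
force: [-1.4, 0.6, 8.0]
gripper_width: 0.0255
finger_force: 59.9
```

>>> jog_arm --moves '[{"rx": 0, "ry": 0, "rz": 0, "tx": 0, "ty": 0, "tz": 0, "grip": 0.5}, {"rx": 0, "ry": 0, "rz": 0, "tx": 0, "ty": 0, "tz": 0, "grip": 0.35}, {"rx": 0, "ry": 0, "rz": 0, "tx": 0, "ty": 0, "tz": 0, "grip": 0.35}, {"rx": 0, "ry": 0, "rz": 0, "tx": 0, "ty": 0, "tz": -15, "grip": 0.3}, {"rx": 0, "ry": 0, "rz": 0, "tx": 0, "ty": 0, "tz": -30, "grip": 0.3}, {"rx": 0, "ry": 0, "rz": 0, "tx": 0, "ty": 0, "tz": -40, "grip": 0.2}, {"rx": 0, "ry": 0, "rz": 0, "tx": 0, "ty": 0, "tz": -10, "grip": 0.2}, {"rx": 0, "ry": 0, "rz": 0, "tx": -30, "ty": -40, "tz": 0, "grip": 0.2}, {"rx": 0, "ry": 0, "rz": 0, "tx": -40, "ty": -50, "tz": 0, "grip": 0.2}, {"rx": 0, "ry": 0, "rz": 0, "tx": -30, "ty": -50, "tz": 0, "grip": 0.2}, {"rx": 0, "ry": 0, "rz": 0, "tx": -15, "ty": -25, "tz": 0, "grip": 0.2}, {"rx": 0, "ry": 0, "rz": -3.2, "tx": 0, "ty": 0, "tz": 0, "grip": 0.2}]'

```text
t: 18.6
tcp_pos: [0.3657, -0.3225, 0.0834]
ee_rot: [-179.8, 0.0, 89.9]
force: [1.1, 0.1, 0.5]
gripper_width: 0.0685
finger_force: 0.0
```

Run:
```python
from h import *
s=st();print(s['qpos'].round(0),'carton',go(.366,-.327,-.03))
W=arm.calibration('wrist');print(proj(W,[(.366,-.327,.022)]))
```

```text
t 18.6 tcp [ 0.3657 -0.3225  0.0834] rot [-1.798e+02  3.000e-02  8.987e+01] w 0.0685 ff 0.0 F [1.1 0.1 0.5]
[ 49.  41. -22. 118.  33.  27.   2.] carton [ -4.5   0.7 113.4]
[[315.78965108 207.87128614]]
```

>>> jog_arm --moves '[{"rx": 0, "ry": 0, "rz": 0, "tx": -4, "ty": 0.5, "tz": 20, "grip": 0.2}, {"rx": 0, "ry": 0, "rz": 0, "tx": 0, "ty": 0, "tz": 30, "grip": 0.2}, {"rx": 0, "ry": 0, "rz": 0, "tx": 0, "ty": 0, "tz": 30, "grip": 0.2}, {"rx": 0, "ry": 0, "rz": 0, "tx": 0, "ty": 0, "tz": 20, "grip": 0.2}, {"rx": 0, "ry": 0, "rz": 0, "tx": 0, "ty": 0, "tz": 10, "grip": 0.2}, {"rx": 0, "ry": 0, "rz": 0, "tx": 0, "ty": 0, "tz": 3, "grip": 0.2}, {"rx": 0, "ry": 0, "rz": 0, "tx": 0, "ty": 0, "tz": 0, "grip": 0.2}, {"rx": 0, "ry": 0, "rz": 0, "tx": 0, "ty": 0, "tz": 0, "grip": 0.5}, {"rx": 0, "ry": 0, "rz": 0, "tx": 0, "ty": 0, "tz": 0, "grip": 0.7}, {"rx": 0, "ry": 0, "rz": 0, "tx": 0, "ty": 0, "tz": 0, "grip": 0.8}, {"rx": 0, "ry": 0, "rz": 0, "tx": 0, "ty": 0, "tz": 0, "grip": 0.9}, {"rx": 0, "ry": 0, "rz": 0, "tx": 0, "ty": 0, "tz": 0, "grip": 1}]'

```text
t: 20.1
tcp_pos: [0.3699, -0.3253, -0.0287]
ee_rot: [179.9, 0.0, 90.0]
force: [0.1, 0.1, 5.9]
gripper_width: 0.0335
finger_force: 60.2
```

Run:
```python
from h import *
S=np.array([.5437,-.1515]);a=np.radians(-3.4);B=S-.0765*np.array([np.cos(a),np.sin(a)]);print(B)
s=st();print('bay',go(*B,.04),go(*B,s['tcp_pos'][2]+.003))
```

```text
[ 0.46733465 -0.14696306]
t 20.1 tcp [ 0.3699 -0.3253 -0.0287] rot [1.7995e+02 5.0000e-02 9.0010e+01] w 0.0335 ff 60.2 F [0.1 0.1 5.9]
bay [178.2  97.5 -68.7] [178.3  97.5  -3.1]
```

>>> jog_arm --moves '[{"rx": 0, "ry": 0, "rz": 0, "tx": 0, "ty": 0, "tz": -15, "grip": 1}, {"rx": 0, "ry": 0, "rz": 0, "tx": 0, "ty": 0, "tz": -30, "grip": 1}, {"rx": 0, "ry": 0, "rz": 0, "tx": 10, "ty": 5, "tz": -25, "grip": 1}, {"rx": 0, "ry": 0, "rz": 0, "tx": 30, "ty": 16, "tz": 0, "grip": 1}, {"rx": 0, "ry": 0, "rz": 0, "tx": 40, "ty": 22, "tz": 0, "grip": 1}, {"rx": 0, "ry": 0, "rz": 0, "tx": 45, "ty": 24, "tz": 0, "grip": 1}, {"rx": 0, "ry": 0, "rz": 0, "tx": 38, "ty": 20, "tz": 0, "grip": 1}, {"rx": 0, "ry": 0, "rz": 0, "tx": 15, "ty": 8, "tz": 0, "grip": 1}, {"rx": 0, "ry": 0, "rz": 3.3, "tx": 0, "ty": 0, "tz": 0, "grip": 1}, {"rx": 0, "ry": 0, "rz": 0, "tx": 0, "ty": 0, "tz": 0, "grip": 1}]'

```text
t: 21.35
tcp_pos: [0.4632, -0.1492, 0.0405]
ee_rot: [-179.9, 0.1, 86.5]
force: [-0.2, -0.1, -0.6]
gripper_width: 0.0334
finger_force: 59.7
```

Run:
```python
from h import *
s=st();print('bay',go(.4655,-.147,-.0257))
```

```text
t 21.35 tcp [ 0.4632 -0.1492  0.0405] rot [-1.7991e+02  1.1000e-01  8.6490e+01] w 0.0334 ff 59.72 F [-0.2 -0.1 -0.6]
bay [ 2.5  2.2 66.2]
```

>>> jog_arm --moves '[{"rx": 0, "ry": 0, "rz": 0, "tx": 2, "ty": 1, "tz": 20, "grip": 1}, {"rx": 0, "ry": 0, "rz": 0, "tx": 0, "ty": 0, "tz": 20, "grip": 1}, {"rx": 0, "ry": 0, "rz": 0, "tx": 0, "ty": 0, "tz": 15, "grip": 1}, {"rx": 0, "ry": 0, "rz": 0, "tx": 0, "ty": 0, "tz": 8, "grip": 1}, {"rx": 0, "ry": 0, "rz": 0, "tx": 0, "ty": 0, "tz": 2, "grip": 1}, {"rx": 0, "ry": 0, "rz": 0, "tx": 0, "ty": 0, "tz": 1, "grip": 1}, {"rx": 0, "ry": 0, "rz": 0, "tx": 0, "ty": 0, "tz": 0, "grip": 1}]'

```text
t: 22.22
tcp_pos: [0.466, -0.1452, -0.0251]
ee_rot: [180.0, 0.0, 86.7]
force: [0.6, -0.4, 0.5]
gripper_width: 0.0337
finger_force: 59.7
```

>>> jog_arm --moves '[{"rx": 0, "ry": 0, "rz": 0, "tx": 0, "ty": 0, "tz": 1, "grip": 1}, {"rx": 0, "ry": 0, "rz": 0, "tx": 0, "ty": 0, "tz": 0, "grip": 1}, {"rx": 0, "ry": 0, "rz": 0, "tx": 0, "ty": 0, "tz": 0, "grip": 0.5}, {"rx": 0, "ry": 0, "rz": 0, "tx": 0, "ty": 0, "tz": 0, "grip": 0.47}, {"rx": 0, "ry": 0, "rz": 0, "tx": 0, "ty": 0, "tz": 0, "grip": 0.47}, {"rx": 0, "ry": 0, "rz": 0, "tx": 0, "ty": 0, "tz": -15, "grip": 0.47}, {"rx": 0, "ry": 0, "rz": 0, "tx": 0, "ty": 0, "tz": -30, "grip": 0.47}, {"rx": 0, "ry": 0, "rz": 0, "tx": 0, "ty": 0, "tz": -40, "grip": 0.3}, {"rx": 0, "ry": 0, "rz": 0, "tx": 0, "ty": 0, "tz": -40, "grip": 0.3}, {"rx": 0, "ry": 0, "rz": 0, "tx": 0, "ty": 0, "tz": 0, "grip": 0.3}]'

```text
t: 23.48
tcp_pos: [0.4676, -0.1455, 0.1008]
ee_rot: [179.7, 0.0, 86.7]
force: [0.0, -0.0, -1.1]
gripper_width: 0.0599
finger_force: 0.0
```

Run:
```python
from h import *
s=st();print('vial',go(.56,.0667,.1)); W=arm.calibration('wrist');cv2.imwrite('pics/w6.png',arm.read_camera('wrist'))
print(proj(W,[(.548,-.0865,.082),(.539,-.2175,.070),(.466,-.145,.025)]).round(0))
```

```text
t 23.48 tcp [ 0.4676 -0.1455  0.1008] rot [1.7968e+02 4.0000e-02 8.6680e+01] w 0.0599 ff 0.0 F [ 0.  -0.  -1.1]
vial [217.2  79.9   1.1]
[[449. 119.]
 [419. 304.]
 [312. 196.]]
```

>>> jog_arm --moves '[{"rx": 0, "ry": 0, "rz": 0, "tx": 0, "ty": 20, "tz": -15, "grip": 0.3}, {"rx": 0, "ry": 0, "rz": 0, "tx": 20, "ty": 30, "tz": -15, "grip": 0.3}, {"rx": 0, "ry": 0, "rz": 0, "tx": 40, "ty": 30, "tz": 0, "grip": 0.3}, {"rx": 0, "ry": 0, "rz": 0, "tx": 40, "ty": 0, "tz": 0, "grip": 0.3}, {"rx": 0, "ry": 0, "rz": 0, "tx": 40, "ty": 0, "tz": 0, "grip": 0.3}, {"rx": 0, "ry": 0, "rz": 0, "tx": 40, "ty": 0, "tz": 0, "grip": 0.3}, {"rx": 0, "ry": 0, "rz": 0, "tx": 25, "ty": 0, "tz": 0, "grip": 0.3}, {"rx": 0, "ry": 0, "rz": 0, "tx": 8, "ty": 0, "tz": 0, "grip": 0.3}, {"rx": 0, "ry": 0, "rz": 0, "tx": 0, "ty": 0, "tz": 0, "grip": 0.3}, {"rx": 0, "ry": 0, "rz": 0, "tx": 0, "ty": 0, "tz": 0, "grip": 0.3}]'

```text
t: 24.78
tcp_pos: [0.5575, 0.061, 0.128]
ee_rot: [-179.9, 0.1, 86.6]
force: [1.1, -0.8, -1.1]
gripper_width: 0.0598
finger_force: 0.0
```

Run:
```python
from h import *
s=st();print(s['qpos'].round(0));print('vial',go(.56,.0667,-.02)); W=arm.calibration('wrist');cv2.imwrite('pics/w7.png',arm.read_camera('wrist'))
import pickle;pickle.dump(W,open('w7.pkl','wb'))
print(proj(W,[(.56,.0667,.05),(.56,.0667,0)]).round(0))
```

```text
t 24.77 tcp [0.5575 0.061  0.128 ] rot [-1.7995e+02  1.0000e-01  8.6590e+01] w 0.0598 ff 0.0 F [ 1.1 -0.8 -1.1]
[  1.  41. -21. 104.  22.  39. -35.]
vial [  6.1   2.2 148. ]
[[318. 189.]
 [317. 174.]]
```

View pics/w7.png

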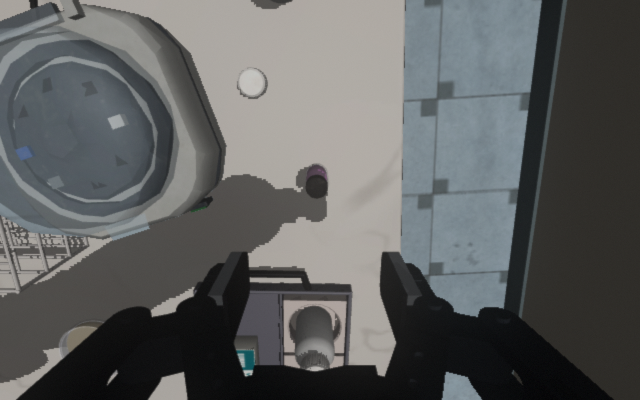

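Wrist view 7: capped vial at (317,187) as predicted. The machine's edge at (225,150) is clear of the fingers, and the bottle in the well at (315,330) stands upright.

>>> jog_arm --moves '[{"rx": 0, "ry": 0, "rz": 0, "tx": 3, "ty": 1, "tz": 20, "grip": 0.35}, {"rx": 0, "ry": 0, "rz": 0, "tx": 3.3, "ty": 1, "tz": 30, "grip": 0.35}, {"rx": 0, "ry": 0, "rz": 0, "tx": 0, "ty": 0, "tz": 30, "grip": 0.35}, {"rx": 0, "ry": 0, "rz": 0, "tx": 0, "ty": 0, "tz": 30, "grip": 0.35}, {"rx": 0, "ry": 0, "rz": 0, "tx": 0, "ty": 0, "tz": 20, "grip": 0.35}, {"rx": 0, "ry": 0, "rz": 0, "tx": 0, "ty": 0, "tz": 12, "grip": 0.35}, {"rx": 0, "ry": 0, "rz": 0, "tx": 0, "ty": 0, "tz": 5, "grip": 0.35}, {"rx": 0, "ry": 0, "rz": 0, "tx": 0, "ty": 0, "tz": 0, "grip": 0.35}, {"rx": 0, "ry": 0, "rz": 0, "tx": 0, "ty": 0, "tz": 0, "grip": 0.6}, {"rx": 0, "ry": 0, "rz": 0, "tx": 0, "ty": 0, "tz": 0, "grip": 0.7}, {"rx": 0, "ry": 0, "rz": 0, "tx": 0, "ty": 0, "tz": 0, "grip": 0.8}, {"rx": 0, "ry": 0, "rz": 0, "tx": 0, "ty": 0, "tz": 0, "grip": 0.9}]'

```text
t: 26.32
tcp_pos: [0.5605, 0.0693, -0.0178]
ee_rot: [179.9, -0.0, 86.7]
force: [-0.2, -0.5, 6.5]
gripper_width: 0.019
finger_force: 58.6
```

>>> jog_arm --moves '[{"rx": 0, "ry": 0, "rz": 0, "tx": 0, "ty": 0, "tz": 0, "grip": 1}, {"rx": 0, "ry": 0, "rz": 0, "tx": 0, "ty": 0, "tz": 0, "grip": 1}]'

```text
t: 26.58
tcp_pos: [0.5605, 0.0693, -0.0179]
ee_rot: [179.9, -0.0, 86.7]
force: [-0.3, -0.6, 6.5]
gripper_width: 0.019
finger_force: 58.6
```

Run:
```python
from h import *
s=st();print('S',go(.5435,-.151,.11),go(.5435,-.151,s['tcp_pos'][2]+.006))
```

```text
t 26.57 tcp [ 0.5605  0.0693 -0.0179] rot [179.95  -0.    86.72] w 0.019 ff 58.55 F [-0.3 -0.6  6.5]
S [-220.9   -4.3 -127.9] [-220.9   -4.4   -6. ]
```

>>> jog_arm --moves '[{"rx": 0, "ry": 0, "rz": 0, "tx": 0, "ty": 0, "tz": -15, "grip": 1}, {"rx": 0, "ry": 0, "rz": 0, "tx": 0, "ty": 0, "tz": -35, "grip": 1}, {"rx": 0, "ry": 0, "rz": 0, "tx": 0, "ty": 0, "tz": -45, "grip": 1}, {"rx": 0, "ry": 0, "rz": 0, "tx": -15, "ty": -1, "tz": -33, "grip": 1}, {"rx": 0, "ry": 0, "rz": 0, "tx": -35, "ty": -1, "tz": 0, "grip": 1}, {"rx": 0, "ry": 0, "rz": 0, "tx": -45, "ty": -1, "tz": 0, "grip": 1}, {"rx": 0, "ry": 0, "rz": 0, "tx": -45, "ty": -1, "tz": 0, "grip": 1}, {"rx": 0, "ry": 0, "rz": 0, "tx": -40, "ty": 0, "tz": 0, "grip": 1}, {"rx": 0, "ry": 0, "rz": 0, "tx": -28, "ty": 0, "tz": 0, "grip": 1}, {"rx": 0, "ry": 0, "rz": 0, "tx": -12, "ty": 0, "tz": 0, "grip": 1}, {"rx": 0, "ry": 0, "rz": 0, "tx": 0, "ty": 0, "tz": 0, "grip": 1}, {"rx": 0, "ry": 0, "rz": 0, "tx": 0, "ty": 0, "tz": 0, "grip": 1}]'

```text
t: 28.08
tcp_pos: [0.544, -0.148, 0.1098]
ee_rot: [180.0, -0.1, 86.9]
force: [0.9, 1.0, 0.1]
gripper_width: 0.0189
finger_force: 58.6
```

Run:
```python
from h import *
s=st();print('S',go(.5435,-.151,-.0119))
```

```text
t 28.07 tcp [ 0.544  -0.148   0.1098] rot [ 1.7997e+02 -7.0000e-02  8.6860e+01] w 0.0189 ff 58.63 F [0.9 1.  0.1]
S [ -3.2  -0.4 121.7]
```

>>> jog_arm --moves '[{"rx": 0, "ry": 0, "rz": 0, "tx": -0.5, "ty": -0.4, "tz": 20, "grip": 1}, {"rx": 0, "ry": 0, "rz": 0, "tx": 0, "ty": 0, "tz": 30, "grip": 1}, {"rx": 0, "ry": 0, "rz": 0, "tx": 0, "ty": 0, "tz": 30, "grip": 1}, {"rx": 0, "ry": 0, "rz": 0, "tx": 0, "ty": 0, "tz": 20, "grip": 1}, {"rx": 0, "ry": 0, "rz": 0, "tx": 0, "ty": 0, "tz": 12, "grip": 1}, {"rx": 0, "ry": 0, "rz": 0, "tx": 0, "ty": 0, "tz": 5, "grip": 1}, {"rx": 0, "ry": 0, "rz": 0, "tx": 0, "ty": 0, "tz": 2, "grip": 1}, {"rx": 0, "ry": 0, "rz": 0, "tx": 0, "ty": 0, "tz": 1, "grip": 1}, {"rx": 0, "ry": 0, "rz": 0, "tx": 0, "ty": 0, "tz": 0, "grip": 1}]'

```text
t: 29.2
tcp_pos: [0.5435, -0.1507, -0.0101]
ee_rot: [180.0, 0.0, 86.7]
force: [-0.4, -0.3, 0.2]
gripper_width: 0.0186
finger_force: 58.6
```

>>> jog_arm --moves '[{"rx": 0, "ry": 0, "rz": 0, "tx": 1, "ty": 0, "tz": 1, "grip": 1}, {"rx": 0, "ry": 0, "rz": 0, "tx": 0, "ty": 0, "tz": 1, "grip": 1}, {"rx": 0, "ry": 0, "rz": 0, "tx": 0, "ty": 0, "tz": 0, "grip": 1}]'

```text
t: 29.58
tcp_pos: [0.5434, -0.1495, -0.0118]
ee_rot: [180.0, 0.0, 86.7]
force: [-0.9, 0.3, 5.7]
gripper_width: 0.0189
finger_force: 59.1
```

>>> jog_arm --moves '[{"rx": 0, "ry": 0, "rz": 0, "tx": 0, "ty": 0, "tz": 0, "grip": 0.65}, {"rx": 0, "ry": 0, "rz": 0, "tx": 0, "ty": 0, "tz": 0, "grip": 0.45}, {"rx": 0, "ry": 0, "rz": 0, "tx": 0, "ty": 0, "tz": 0, "grip": 0.45}, {"rx": 0, "ry": 0, "rz": 0, "tx": 0, "ty": 0, "tz": -15, "grip": 0.45}, {"rx": 0, "ry": 0, "rz": 0, "tx": 0, "ty": 0, "tz": -30, "grip": 0.45}, {"rx": 0, "ry": 0, "rz": 0, "tx": 0, "ty": 0, "tz": -40, "grip": 0.45}, {"rx": 0, "ry": 0, "rz": 0, "tx": 0, "ty": 0, "tz": -40, "grip": 0.3}, {"rx": 0, "ry": 0, "rz": 0, "tx": 0, "ty": 0, "tz": -40, "grip": 0.3}, {"rx": 0, "ry": 0, "rz": 0, "tx": -40, "ty": 0, "tz": -30, "grip": 0.3}, {"rx": 0, "ry": 0, "rz": 0, "tx": -40, "ty": 0, "tz": 0, "grip": 0.3}, {"rx": 0, "ry": 0, "rz": 0, "tx": 0, "ty": 0, "tz": 0, "grip": 0.3}, {"rx": 0, "ry": 0, "rz": 0, "tx": 0, "ty": 0, "tz": 0, "grip": 0.3}]'

```text
t: 31.08
tcp_pos: [0.5385, -0.2287, 0.183]
ee_rot: [180.0, -0.0, 86.7]
force: [-0.8, 0.8, 0.2]
gripper_width: 0.0598
finger_force: 0.0
```

Run:
```python
from h import *
s=st();w=arm.read_camera('wrist');S=arm.read_camera('side')
c=cv2.resize(S[145:235,255:365],(440,360),interpolation=cv2.INTER_CUBIC)
a=cv2.resize(w[20:380,130:490],(360,360))
cv2.imwrite('pics/f.png',np.hstack([c,a]))
```

```text
t 31.07 tcp [ 0.5385 -0.2287  0.183 ] rot [ 1.7998e+02 -4.0000e-02  8.6740e+01] w 0.0598 ff 0.0 F [-0.8  0.8  0.2]
```

View pics/f.png

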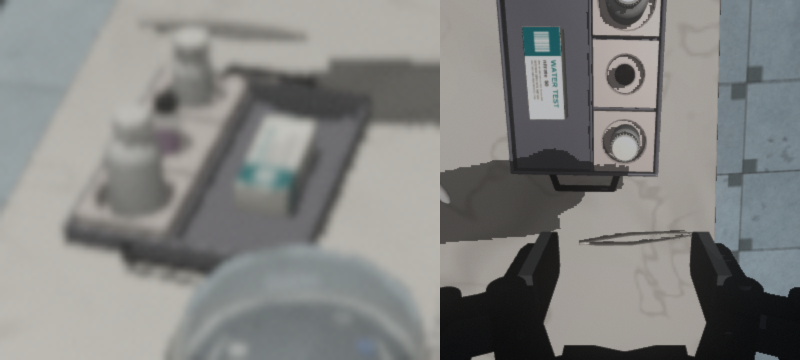

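The last picture shows the bottle (630,10), vial (625,75) and dropper (625,147) upright in their wells, and the carton flat in the bay (545,72). I hand the job in.

```bash
python3 -c "
from workcell import arm
print(arm.sign_off())"
```

```text
the job is handed in; nothing more can be done
None
```

The kit tray is packed and handed in at about 31 s: in the last pictures the capped bottle, dropper bottle and capped vial stand upright in their wells and the carton lies flat in the bay, and I never went near the two open look-alikes; the judge's verdict was not shown.

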